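# Pack the flavour drops into the travel case and latch it

## Robot

A 6-joint arm with a two-finger parallel gripper is mounted at the origin on a cart in front of the work surface, level with it; the furniture and walls round the work are solid. World frame = base frame: x ahead of the robot, y to its left, z up, the work surface at z = 0. Lengths are in m, angles in rad, forces in N, time in s.
With the tool pointing down it reaches from about 0.375 to 0.975 m from the base axis. Payload 3.8 kg.
Tool frame: the origin (TCP) lies at the very end of the fingers, on their centre line; the grasp point (between the pads) lies pinch_z behind it (pinch_z is the distance from the TCP to the grasp point, in m); z points along the fingers, y is the direction in which the jaws open and shut (so a half turn about z gives the same grasp; the last joint's range is limited). The gripper opens to 85 mm and grips with 20 to 120 N. Pads are 22 mm wide; open, the fingers measure 114 mm over their backs; the gripper's body (76 mm by 85 mm) begins 54 mm behind the grasp point. The pads swing forward as they close: fully open they stand 13 mm farther back than shut.
Start: joints at [-1.21, 0.264, 1.604, -0, 1.274, -0.037], TCP at [0.261, -0.622, 0.231] pointing down, gripper open.
Joint ranges: [-2.63, 2.63], [-0.94, 2.18], [0.31, 2.57], [-1.31, 4.45], [0, 2.66], [-2.55, 2.55]. Speed limits (rad/s): [2.57, 2.57, 3.14, 3.14, 3.14, 3.14].

## Interface

Orientations are given as [roll, pitch, yaw] about the fixed x, y, z axes, in that order (R = Rz(yaw) Ry(pitch) Rx(roll)).
In Python, from workcell import get_state, snapshot, sign_off, pinch_z gives the robot as it stands.
- The arm moves only by the tool apply_moves, never from a script. Its argument "increments" is a list of rows, each a list of 7 numbers: the shift along the tool's x, y, z in cm, then the turn, a rotation vector about the tool's x, y, z in rad, then the finger opening in cm, from 0 to 8.54. A call has 1 to 10 rows; each row shifts and turns the commanded pose from where the row before left it, along the tool's axes as they then stand; what a row does not reach is not made up. A row lasts 1/12 s, in which the tool goes at most 41.7 mm and 7.16 degrees, less where a joint would pass 70% of its speed; a pose out of reach is approached as far as the arm can. A call with a gripper value outside its range is refused whole. The fingers move at their own pace and stop on an object; the grip force is fixed at half the most. Time passes only in rows, so rows that do not move let the fingers close. It gives the time, the measured TCP pose, the force and the opening at its end, in the units of the state.
- get_state(): the state, without advancing time (a new reading comes with each control period).
- snapshot(name): name is "scene" or "top" or "wrist"; returns a dict with "color" (400x640x3 uint8, red, green, blue), "fx", "fy", "cx", "cy" (pixels), "pose" (4x4, takes a point from camera to world coordinates). Camera axes: x right, y up, looking along -z (the intrinsics and any distortion apply to the point x, -y, -z); pixel columns grow to the right and rows downward; lengths in m; the calibration is good to about 2 mm. A picture is of the moment at which its call begins. There is no depth.
- sign_off(): hands the job in, once; it reports no verdict.
The state is a dict: "time_s": time; "qpos": joint angles; "qd": joint speeds; "joint_torque": joint torques, N m; "ee_pos": TCP position; "tcp_rot": TCP orientation; "ft_force": force on the tool from outside, world axes, zero at the start; "ft_torque": the same for the moment, N m; "opening": finger opening in m.
Only numpy, scipy, OpenCV 4.12 (cv2) and the standard library are available. Lean on these libraries where they do the work, as an engineer would, in place of code of your own. Each camera call takes 0.05 s, during which the arm holds its last target. There are 200 camera calls.

## Task

Pack the flavour case for a catering job: lift every dropper bottle out of the plywood delivery tray and stand each upright in a cell of its own in the wooden travel case. Then shut the lid fully, and swing the brass hasp up and over until its leaf lies on the lid with the staple through the slot. Leave the other things on the worktop where they are.

Things in the scene. Friction and masses are not known exactly. Their poses are not given: they have to be found in the camera images.
- travel_case: brown wooden travel case, fixed; base 99 (own x) x 145 (own y) mm. Origin: centre of its underside, z up. Walls 6 mm thick, rim 68 mm high, floor at 6 mm. Grey dividers 46 mm high make 2 x 3 square cells of 41 mm, centred at own x = -23, +23 and own y = -46, 0, +46 mm. The lid hinges on the -y end, along own x at y = -72, z = 68 mm; the brass hasp is on the +y end
- case_lid (a joint): the case's lid, an upturned tray 50 mm deep, as wide and long as the base. 0 = shut (top 118 mm above the worktop); 1.85 to 2.05 rad = open, leaning out beyond the -y end. Soft-close hinge: pushed over below about 1.1 rad it sinks shut by itself in a few seconds, above about 1.2 it falls back open. 2 to 3 N at its free edge moves it
- lid_edge (a point): middle of the lid's free edge on its outer (top) face: at own y = +72, z = 118 mm of the case when shut; about 110 mm beyond the case's -y end and 174 mm above the worktop when fully open
- hasp (a joint): brass hasp 24 mm wide, 3 mm thick; hinge along the case's own x at y = +82, z = 55 mm. At 0 its leg stands upright, 66 mm high, and the slotted leaf at its top reaches 47 mm inward, flat on the lid, staple in the slot. Grows as it tips outward, to its open stop at 0.65 rad. By its weight it drops home below about 0.28 rad and falls open above 0.35. About 1 N moves it
- hasp_end (a point): rolled free end of the hasp's leaf; at the open stop about 12 mm out from the case's +y end and 136 mm above the worktop; the hasp's corner (top of its leg) is then about 50 mm out and 107 mm up. Carry bottles over it. The leg is best pushed inward just under that corner
- delivery_tray: long low plywood tray, loose, 0.7 kg, 53 (own x) x 283 (own y) mm, walls 6 mm thick and 50 mm high, floor 6 mm above its underside; cardboard dividers 44 mm high make one row of six square cells of 41 mm, centred at own y = -115, -69, -23, +23, +69, +115 mm. Origin: centre of its underside, z up. It may get knocked a few centimetres aside
- cabinet_edge (a point): a point on the lower front edge of the wall cabinet, which runs the whole length of the worktop along y, 0.47 m above it: wrist and forearm must stay in front of this edge, so carry things in straight lines rather than in outward arcs
- drops_1: dropper bottle of flavour drops, brown glass body 33 mm round to 70 mm height, black collar 24 mm round from 62 to 77 mm, black rubber bulb about 13 mm thick from 77 to 102 mm; to be taken by the bulb (grip about 90 mm above its foot). 56 to 91 g. Origin: centre of its foot, z up. Stands in a cell of the delivery tray at the start; four to six of the six bottles are present
- drops_2: dropper bottle of flavour drops, brown glass body 33 mm round to 70 mm height, black collar 24 mm round from 62 to 77 mm, black rubber bulb about 13 mm thick from 77 to 102 mm; to be taken by the bulb (grip about 90 mm above its foot). 56 to 91 g. Origin: centre of its foot, z up. Stands in a cell of the delivery tray at the start; four to six of the six bottles are present
- drops_3: dropper bottle of flavour drops, brown glass body 33 mm round to 70 mm height, black collar 24 mm round from 62 to 77 mm, black rubber bulb about 13 mm thick from 77 to 102 mm; to be taken by the bulb (grip about 90 mm above its foot). 56 to 91 g. Origin: centre of its foot, z up. Stands in a cell of the delivery tray at the start; four to six of the six bottles are present
- drops_4: dropper bottle of flavour drops, brown glass body 33 mm round to 70 mm height, black collar 24 mm round from 62 to 77 mm, black rubber bulb about 13 mm thick from 77 to 102 mm; to be taken by the bulb (grip about 90 mm above its foot). 56 to 91 g. Origin: centre of its foot, z up. Stands in a cell of the delivery tray at the start; four to six of the six bottles are present
- drops_5: dropper bottle of flavour drops, brown glass body 33 mm round to 70 mm height, black collar 24 mm round from 62 to 77 mm, black rubber bulb about 13 mm thick from 77 to 102 mm; to be taken by the bulb (grip about 90 mm above its foot). 56 to 91 g. Origin: centre of its foot, z up. Stands in a cell of the delivery tray at the start; four to six of the six bottles are present
- drops_6: dropper bottle of flavour drops, brown glass body 33 mm round to 70 mm height, black collar 24 mm round from 62 to 77 mm, black rubber bulb about 13 mm thick from 77 to 102 mm; to be taken by the bulb (grip about 90 mm above its foot). 56 to 91 g. Origin: centre of its foot, z up. Stands in a cell of the delivery tray at the start; four to six of the six bottles are present
- egg_timer: red wind-up kitchen timer, 66 mm round, 57 mm tall, a bystander to leave alone; origin: centre of its underside
- white_ramekin: cream fluted ramekin, 66 mm round, 40 mm tall, a bystander to leave alone; origin: centre of its underside
- brown_ramekin: brown ramekin, 66 mm round, 40 mm tall, a bystander to leave alone; origin: centre of its underside
- salt_shaker: glass salt shaker with a grey top, 44 mm round, 90 mm tall, a bystander to leave alone; origin: centre of its underside
- pea_tin: white and green food tin, 58 mm round, 72 mm tall, a bystander to leave alone; origin: centre of its underside
- table_bell: small brass table bell with a brown handle, 55 mm round, 91 mm tall, a bystander to leave alone; origin: centre of its underside
- mug_cup: small green and white cup, 64 mm round and 48 mm tall with a handle, a bystander to leave alone; origin: centre of its underside

How it is judged:
On the way, in this order (a step that is already met when the one before it is completed fails the run):
1. all the bottles stand in the case and the lid is shut (x of drops_1 in the frame of travel_case between -0.045 and 0.045 m and y of drops_1 in the frame of travel_case between -0.068 and 0.068 m and z of drops_1 in the frame of travel_case between 0.002 and 0.011 m and angle between each of drops_1, drops_2, drops_3, drops_4, drops_5, drops_6's own z axis and vertical below 0.12 rad and x of drops_2 in the frame of travel_case between -0.045 and 0.045 m and y of drops_2 in the frame of travel_case between -0.068 and 0.068 m and z of drops_2 in the frame of travel_case between 0.002 and 0.011 m and x of drops_3 in the frame of travel_case between -0.045 and 0.045 m and y of drops_3 in the frame of travel_case between -0.068 and 0.068 m and z of drops_3 in the frame of travel_case between 0.002 and 0.011 m and x of drops_4 in the frame of travel_case between -0.045 and 0.045 m and y of drops_4 in the frame of travel_case between -0.068 and 0.068 m and z of drops_4 in the frame of travel_case between 0.002 and 0.011 m and x of drops_5 in the frame of travel_case between -0.045 and 0.045 m and y of drops_5 in the frame of travel_case between -0.068 and 0.068 m and z of drops_5 in the frame of travel_case between 0.002 and 0.011 m and x of drops_6 in the frame of travel_case between -0.045 and 0.045 m and y of drops_6 in the frame of travel_case between -0.068 and 0.068 m and z of drops_6 in the frame of travel_case between 0.002 and 0.011 m and value of joint case_lid below 0.03 rad), for 0.2 s.
2. the hasp is swung over the staple onto the shut lid (value of joint case_lid below 0.03 rad and value of joint hasp below 0.06 rad), for 0.2 s.
At the end, for the whole second after the job is handed in: every bottle present stands on the floor of the travel case inside its walls (foot 2 to 11 mm above the case's underside, tilt under 0.12 rad) and is at rest; the lid is shut (under 0.03 rad) and the hasp is home over the staple (under 0.06 rad) (all of step 2 and x of drops_1 in the frame of travel_case between -0.045 and 0.045 m and y of drops_1 in the frame of travel_case between -0.068 and 0.068 m and z of drops_1 in the frame of travel_case between 0.002 and 0.011 m and angle between each of drops_1, drops_2, drops_3, drops_4, drops_5, drops_6's own z axis and vertical below 0.12 rad and x of drops_2 in the frame of travel_case between -0.045 and 0.045 m and y of drops_2 in the frame of travel_case between -0.068 and 0.068 m and z of drops_2 in the frame of travel_case between 0.002 and 0.011 m and x of drops_3 in the frame of travel_case between -0.045 and 0.045 m and y of drops_3 in the frame of travel_case between -0.068 and 0.068 m and z of drops_3 in the frame of travel_case between 0.002 and 0.011 m and x of drops_4 in the frame of travel_case between -0.045 and 0.045 m and y of drops_4 in the frame of travel_case between -0.068 and 0.068 m and z of drops_4 in the frame of travel_case between 0.002 and 0.011 m and x of drops_5 in the frame of travel_case between -0.045 and 0.045 m and y of drops_5 in the frame of travel_case between -0.068 and 0.068 m and z of drops_5 in the frame of travel_case between 0.002 and 0.011 m and x of drops_6 in the frame of travel_case between -0.045 and 0.045 m and y of drops_6 in the frame of travel_case between -0.068 and 0.068 m and z of drops_6 in the frame of travel_case between 0.002 and 0.011 m and linear speed of each of drops_1, drops_2, drops_3, drops_4, drops_5, drops_6 below 0.03 m/s); the robot touches nothing.
It fails at once if a bystander is moved by more than 40 mm (distance of any of egg_timer, white_ramekin, brown_ramekin, salt_shaker, pea_tin, table_bell, mug_cup from where it was at the start of the episode above 0.04 m).
Of drops_1, drops_2, drops_3, drops_4, drops_5, drops_6 only 4 to 6 are there at a start; the rules pass over those that are not, and their reading is None.
At some moment in a run one of delivery_tray may be knocked a few centimetres aside while the robot is not near it.
It also fails if it takes over 210 s, if anything falls off the work surface, if the arm or the gripper's body presses on something with over 40 N, if the wrist force passes 120 N, or if a joint passes its speed limit or range.

## Working session

There is one attempt and no reset: what is moved stays moved. The work goes in short steps, Python scripts to look and compute and a tool call to move; the robot and the scene stay as the last step left them, time stands still between calls to the robot, and variables do not carry over. Pictures are saved under pics/ and viewed, about 12 in all and at most 16, crops included, and the job is handed in when it is done.

Besides the shell and the picture viewer there is one more tool, called after ">>>" by a JSON object that holds its "api" and its "payload", one argument or row to a line. apply_moves: Moves the arm, as the interface text tells. Its arguments: {"type":"object","properties":{"increments":{"type":"array","items":{"type":"array","items":{"type":"number"}}}},"required":["increments"]}

```bash
ls; mkdir -p pics; python3 - <<'E'
from workcell import *
import cv2
print(get_state(),pinch_z)
for n in("scene","top"):
    s=snapshot(n);cv2.imwrite(f"pics/{n}0.png",s["color"][:,:,::-1]);print({k:v for k,v in s.items() if k!="color"})
E
```

```text
pics
{'time_s': 0.0, 'qpos': array([-1.20992069e+00,  2.64772722e-01,  1.60537579e+00,  1.20355669e-05,
        1.27373490e+00, -3.69169898e-02]), 'qd': array([ 0.00068978, -0.00205214,  0.00060868,  0.00042164, -0.00011229,
       -0.00123956]), 'joint_torque': array([ 1.37624596e-03, -5.15111053e+01, -3.67316437e+01,  3.26907812e-04,
        1.29120424e-02,  6.56928677e-06]), 'ee_pos': array([ 0.26121283, -0.62160171,  0.2299479 ]), 'tcp_rot': array([-3.13930388e+00, -9.60412752e-05,  3.97788984e-01]), 'ft_force': array([ 1.01519055, -0.08839935,  0.25107171]), 'ft_torque': array([-0.01136462, -0.00558581, -0.01230823]), 'opening': 0.08522698220618986} 0.0187
{'fx': 394.801457071384, 'fy': 394.801457071384, 'cx': 322.656331907601, 'cy': 199.5010149121722, 'pose': array([[-0.62834803,  0.54829879, -0.55185794, -0.28153435],
       [-0.77781861, -0.43067433,  0.45773117,  0.54432237],
       [ 0.0133024 ,  0.71685986,  0.69709038,  1.28164631],
       [ 0.        ,  0.        ,  0.        ,  1.        ]])}
{'fx': 454.7976546003689, 'fy': 454.7976546003689, 'cx': 317.81156881660206, 'cy': 198.697138440362, 'pose': array([[-0.36200326,  0.72024404, -0.59177881, -0.697217  ],
       [-0.93215698, -0.28383765,  0.22476555,  0.36472089],
       [-0.00608306,  0.63299662,  0.77413066,  1.87317605],
       [ 0.        ,  0.        ,  0.        ,  1.        ]])}
```

View pics/top0.png

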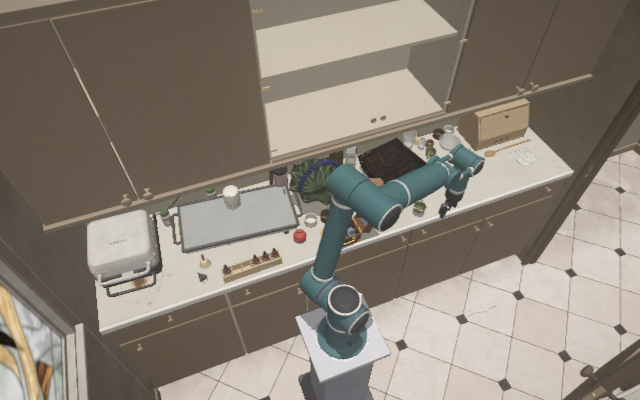

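View pics/scene0.png

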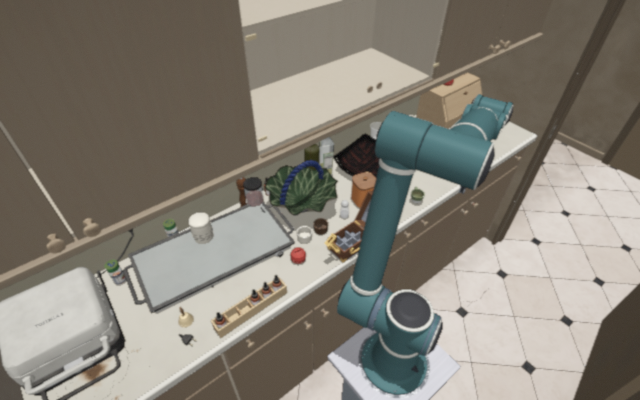

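```bash
python3 - <<'E'
import cv2,numpy as np
a=cv2.imread("pics/scene0.png");b=cv2.imread("pics/top0.png")
f=lambda im,x,y,w,h:cv2.resize(im[y:y+h,x:x+w],(400,300),interpolation=cv2.INTER_CUBIC)
o=np.vstack([np.hstack([f(a,200,258,100,75),f(a,310,185,100,75)]),np.hstack([f(b,205,235,100,75),f(b,305,185,100,75)])])
cv2.imwrite("pics/crop0.png",o)
E
```

```text
(no output)
```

View pics/crop0.png

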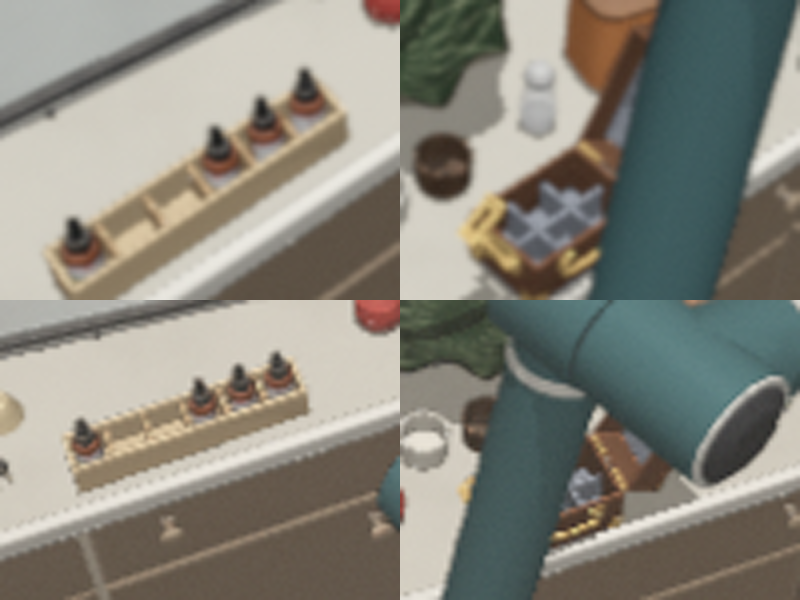

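```bash
cat > h.py <<'E'
import numpy as np,cv2
from workcell import *
from scipy.spatial.transform import Rotation as R
def ray(s,u,v,z):
    T=s["pose"];d=T[:3,:3]@np.array([(u-s["cx"])/s["fx"],-(v-s["cy"])/s["fy"],-1]);p=T[:3,3]
    return np.round(p+d*(z-p[2])/d[2],4)
def proj(s,P):
    T=s["pose"];c=(np.atleast_2d(P)-T[:3,3])@T[:3,:3]
    return np.c_[s["cx"]+s["fx"]*c[:,0]/-c[:,2],s["cy"]-s["fy"]*c[:,1]/-c[:,2]]
def save(s,name,box=None,k=1):
    im=s["color"][:,:,::-1]
    if box: x,y,w,h=box;im=im[y:y+h,x:x+w]
    cv2.imwrite(f"pics/{name}.png",cv2.resize(im,None,fx=k,fy=k,interpolation=cv2.INTER_CUBIC))
def snap(n,tag):
    s=snapshot(n);np.savez(f"{tag}.npz",**s);return s
def load(tag):
    d=np.load(f"{tag}.npz");return {k:(d[k] if d[k].ndim else float(d[k])) for k in d}
E
python3 - <<'E'
from h import *
s=snap("scene","s0");t=snap("top","t0")
for c in[(76,225),(216,132),(262,103),(305,75)]: print("bulb",ray(s,200+c[0]/4,258+c[1]/4,.103))
for c in[(85,422),(200,382),(239,367),(278,355)]: print("bulbT",ray(t,205+c[0]/4,235+(c[1]-300)/4,.103))
print("corn",ray(s,211.2,319.2,.05),ray(s,286.2,286.7,.05),ray(s,217.5,330.5,.05))
for c in[(475,235),(525,297),(595,150)]: print("case",ray(s,310+(c[0]-400)/4,185+c[1]/4,.068))
w=snap("wrist","w0");st=get_state();r=R.from_euler("xyz",st["tcp_rot"]).as_matrix()
print("cam in tool",r.T@(w["pose"][:3,3]-st["ee_pos"]));print(r.T@w["pose"][:3,:3],w["fx"])
E
```

```text
bulb [0.4414 0.3779 0.103 ]
bulb [0.4457 0.2411 0.103 ]
bulb [0.4459 0.194  0.103 ]
bulb [0.4468 0.1481 0.103 ]
bulbT [0.4453 0.3741 0.103 ]
bulbT [0.4488 0.2389 0.103 ]
bulbT [0.4519 0.1915 0.103 ]
bulbT [0.4511 0.1448 0.103 ]
corn [0.4737 0.4    0.05  ] [0.4212 0.1262 0.05  ] [0.4236 0.403  0.05  ]
case [ 0.4691 -0.1138  0.068 ]
case [ 0.3808 -0.1028  0.068 ]
case [ 0.4794 -0.2845  0.068 ]
cam in tool [ 0.07592423 -0.00022727 -0.14218857]
[[ 1.17825880e-03  9.55094051e-01  2.96300465e-01]
 [ 9.99999301e-01 -1.09528224e-03 -4.46035154e-04]
 [-1.01472887e-04  2.96300783e-01 -9.55094674e-01]] 293.9321005394317
```

>>> {"api": "apply_moves", "payload": {
  "increments": [
    [0,0,-1.75,0,0,-0.0968,4],
    [0,0,-1.75,0,0,-0.0968,4],
    [0,0,-1.75,0,0,-0.0968,4],
    [0,0,-1.75,0,0,-0.0968,4],
    [3.03,-1.51,0,0,0,0,4],
    [3.03,-1.51,0,0,0,0,4],
    [3.03,-1.51,0,0,0,0,4],
    [3.03,-1.51,0,0,0,0,4],
    [3.03,-1.51,0,0,0,0,4],
    [3.03,-1.51,0,0,0,0,4]
  ]
}}

```text
time_s: 1.08
ee_pos: [0.3262, -0.4281, 0.3012]
tcp_rot: [3.142, -0.0, 0.785]
ft_force: [-0.1, -0.0, 0.7]
opening: 0.04
```

>>> {"api": "apply_moves", "payload": {
  "increments": [
    [3.03,-1.51,0,0,0,0,4],
    [3.03,-1.51,0,0,0,0,4],
    [3.03,-1.51,0,0,0,0,4],
    [3.03,-1.51,0,0,0,0,4],
    [3.03,-1.51,0,0,0,0,4],
    [3.03,-1.51,0,0,0,0,4],
    [3.03,-1.51,0,0,0,0,4],
    [3.03,-1.51,0,0,0,0,4],
    [0,0,0,0,0,0,4],
    [0,0,0,0,0,0,4]
  ]
}}

```text
time_s: 1.92
ee_pos: [0.4125, -0.1715, 0.3014]
tcp_rot: [3.141, 0.0, 0.789]
ft_force: [-0.5, -0.3, 0.9]
opening: 0.0401
```

```bash
python3 - <<'E'
from h import *
w=snap("wrist","w1");save(w,"w1");print(get_state()["ee_pos"],get_state()["tcp_rot"])
for z in(0,.068): print(proj(w,[[.42,-.18,z]]))
E
```

```text
[ 0.41218081 -0.17260402  0.30134559] [3.14105987e+00 5.31675117e-04 7.87103034e-01]
[[323.07444918 158.82286343]]
[[324.3561561 167.8201292]]
```

View pics/w1.png

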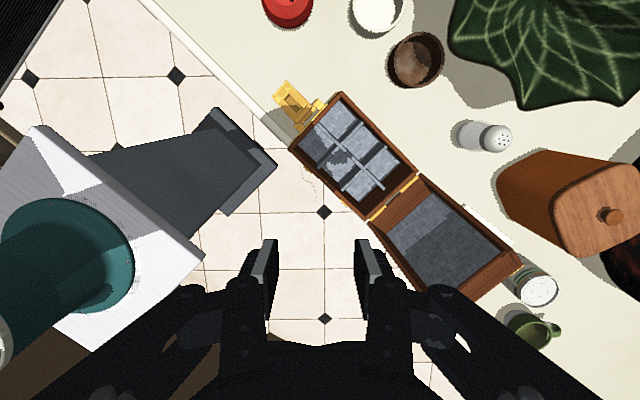

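```bash
python3 - <<'E'
from h import *
w=load("w1");save(w,"w1c",(260,70,200,150),4)
for p in[(341,92),(291,147),(418,173),(366,218)]: print(ray(w,*p,.068))
E
```

```text
[ 0.499  -0.1276  0.068 ]
[ 0.4086 -0.1309  0.068 ]
[ 0.5021 -0.271   0.068 ]
[ 0.4118 -0.2701  0.068 ]
```

View pics/w1c.png

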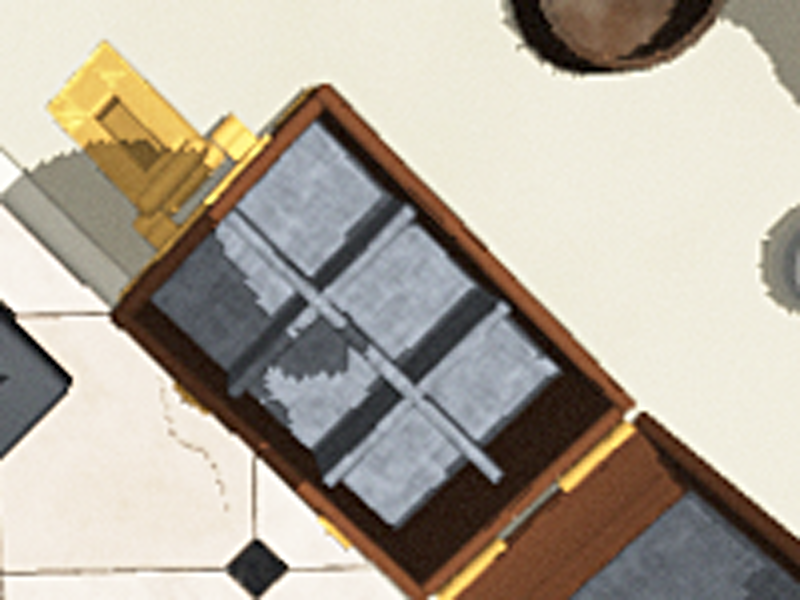

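```bash
python3 - <<'E'
from h import *
w=load("w1")
own=[(49.5,72.5),(-49.5,72.5),(49.5,-72.5),(-49.5,-72.5),(0,23),(0,-23)]
px=[(341.2,91.2),(288.7,148.7),(418.7,171.2),(366.2,219.5),(338.7,143),(362.5,167.5)]
z=[.068]*4+[.046]*2
P=np.array([ray(w,*p,h)[:2] for p,h in zip(px,z)]);O=np.array(own)/1000
print(P)
o=O-O.mean(0);q=P-P.mean(0);a=np.arctan2((o[:,0]*q[:,1]-o[:,1]*q[:,0]).sum(),(o*q).sum())
Rm=np.array([[np.cos(a),-np.sin(a)],[np.sin(a),np.cos(a)]]);c=P.mean(0)-Rm@O.mean(0)
print("case",c,a);print(((P-c)@Rm-O)*1000)
E
```

```text
[[ 0.4997 -0.1272]
 [ 0.405  -0.1303]
 [ 0.5042 -0.2697]
 [ 0.4106 -0.2719]
 [ 0.4545 -0.173 ]
 [ 0.4549 -0.2202]]
case [ 0.45481667 -0.19871667] 0.03236547489498217
[[-2.32590601 -2.47320457]
 [ 1.92337446 -2.50710566]
 [-2.43953774 -0.04419421]
 [ 2.93829049  0.78583755]
 [ 0.515686    2.71344571]
 [-0.61190721  1.52522119]]
```

>>> {"api": "apply_moves", "payload": {
  "increments": [
    [2.54,-2.16,0,0,0,0,4],
    [2.54,-2.16,0,0,0,0,4],
    [2.54,-2.16,0,0,0,0,4],
    [2.54,-2.16,0,0,0,0,4],
    [2.54,-2.16,0,0,0,0,4],
    [2.54,-2.16,0,0,0,0,4],
    [2.54,-2.16,0,0,0,0,4]
  ]
}}

```text
time_s: 2.55
ee_pos: [0.4313, 0.0596, 0.3014]
tcp_rot: [3.141, 0.0, 0.782]
ft_force: [0.5, 0.0, -0.6]
opening: 0.0399
```

>>> {"api": "apply_moves", "payload": {
  "increments": [
    [2.54,-2.16,0,0,0,0,4],
    [2.54,-2.16,0,0,0,0,4],
    [2.54,-2.16,0,0,0,0,4],
    [2.54,-2.16,0,0,0,0,4],
    [2.54,-2.16,0,0,0,0,4],
    [2.54,-2.16,0,0,0,0,4],
    [0,0,0,0,0,0,4],
    [0,0,0,0,0,0,4]
  ]
}}

```text
time_s: 3.22
ee_pos: [0.448, 0.259, 0.3008]
tcp_rot: [3.141, 0.001, 0.786]
ft_force: [-0.4, 0.1, -0.6]
opening: 0.0401
```

```bash
python3 - <<'E'
from h import *
w=snap("wrist","w2");save(w,"w2");print(get_state()["ee_pos"],get_state()["tcp_rot"])
print(proj(w,[[.446,.146,.108],[.447,.24,.108],[.443,.376,.108]]))
E
```

```text
[0.44783234 0.25805963 0.30080804] [3.14104392e+00 1.57573435e-03 7.84582961e-01]
[[378.49085901 237.83004203]
 [326.4571707  185.73797438]
 [236.24569679 102.45122203]]
```

View pics/w2.png

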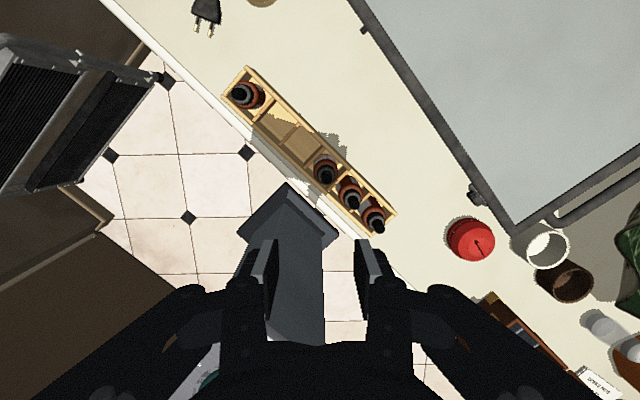

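```bash
python3 - <<'E'
from h import *
w=load("w2");save(w,"w2c",(215,55,200,190),4)
E
```

```text
(no output)
```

View pics/w2c.png

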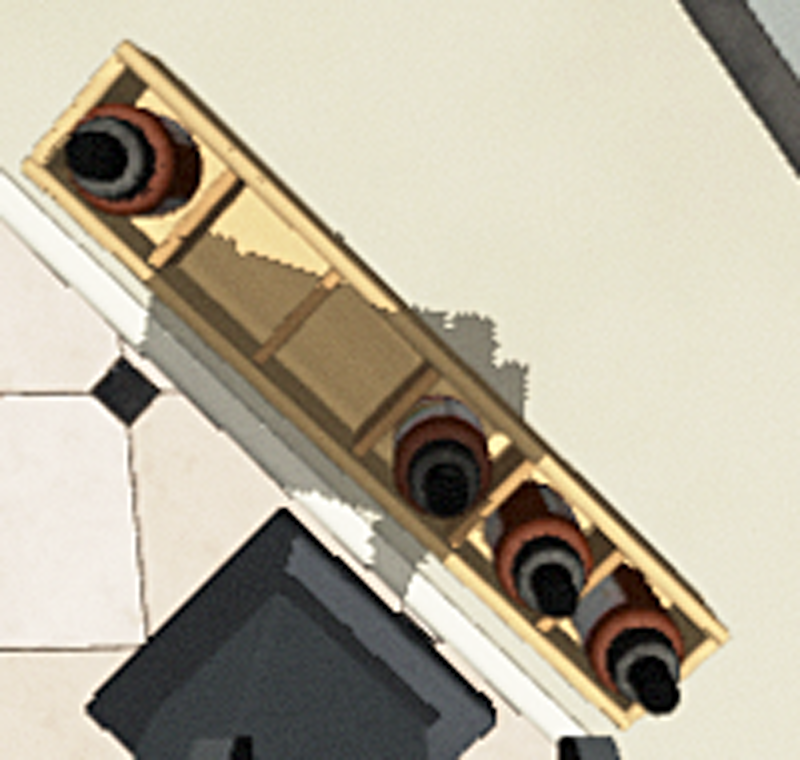

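```bash
python3 - <<'E'
from h import *
w=load("w2")
for p in[(92,152),(442,493),(558,592),(662,688)]: print("bulb",ray(w,215+p[0]/4,55+p[1]/4,.105))
for p in[(117,158),(445,478),(545,573),(643,663)]: print("coll",ray(w,215+p[0]/4,55+p[1]/4,.083))
for p in[(125,42),(25,160),(730,632),(630,725)]: print("cor",ray(w,215+p[0]/4,55+p[1]/4,.05))
E
```

```text
bulb [0.4513 0.3816 0.105 ]
bulb [0.4521 0.2467 0.105 ]
bulb [0.4555 0.1998 0.105 ]
bulb [0.457  0.1538 0.105 ]
coll [0.4519 0.3799 0.083 ]
coll [0.4529 0.2452 0.083 ]
coll [0.4539 0.2002 0.083 ]
coll [0.4556 0.1546 0.083 ]
cor [0.4745 0.4064 0.05  ]
cor [0.4263 0.4061 0.05  ]
cor [0.4811 0.1271 0.05  ]
cor [0.4318 0.1252 0.05  ]
```

>>> {"api": "apply_moves", "payload": {
  "increments": [
    [-1.7,1.98,0,0,0,0,4],
    [-1.7,1.98,0,0,0,0,4],
    [-1.7,1.98,0,0,0,0,4],
    [-1.7,1.98,0,0,0,0,4],
    [0,0,3.6,0,0,0,4],
    [0,0,3.6,0,0,0,4],
    [0,0,3.6,0,0,0,4],
    [0,0,3.6,0,0,0,4],
    [0,0,3.6,0,0,0,4],
    [0,0,0,0,0,0,4]
  ]
}}

```text
time_s: 4.1
ee_pos: [0.449, 0.151, 0.1141]
tcp_rot: [-3.135, 0.013, 0.782]
ft_force: [-1.1, -1.5, -1.1]
opening: 0.0396
```

```bash
python3 - <<'E'
from h import *
w=snap("wrist","w3");save(w,"w3",(220,100,200,150),4);print(get_state()["ee_pos"],get_state()["tcp_rot"])
e=get_state()["ee_pos"];print(proj(w,[[.456,.154,.083],[e[0],e[1],.108],[.456,.154,.108]]))
E
```

```text
[0.45129361 0.15196364 0.11753968] [-3.13729025  0.00877438  0.78236726]
[[320.45803306 219.4847227 ]
 [317.44955827 244.53432246]
 [320.8690735  236.739241  ]]
```

View pics/w3.png

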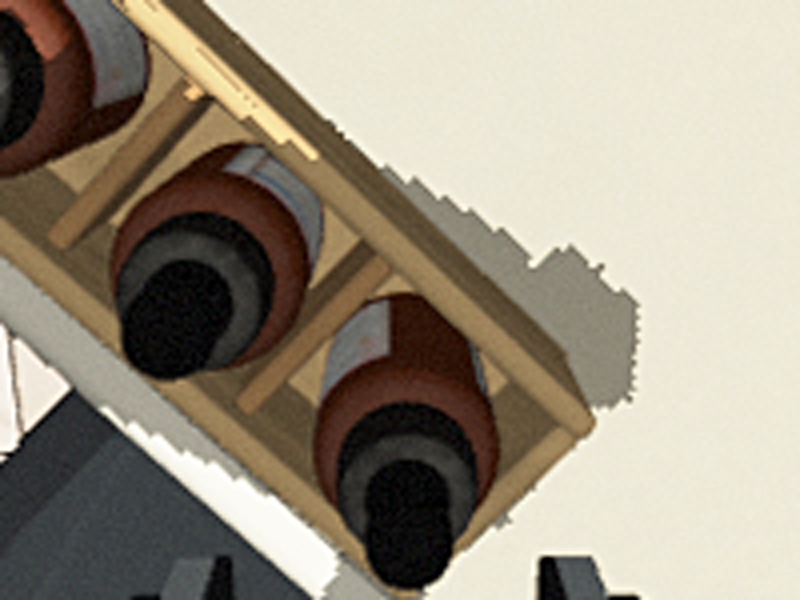

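>>> {"api": "apply_moves", "payload": {
  "increments": [
    [0,0,0,0,0,0,4],
    [0,0,2.2,0,0,0,4],
    [0,0,2.2,0,0,0,4],
    [0,0,0,0,0,0,4],
    [0,0,0,0,0,0,0.5],
    [0,0,0,0,0,0,0.5],
    [0,0,0,0,0,0,0.5],
    [0,0,0,0,0,0,0.5],
    [0,0,0,0,0,0,0.5]
  ]
}}

```text
time_s: 4.9
ee_pos: [0.4575, 0.1556, 0.08]
tcp_rot: [3.139, -0.004, 0.785]
ft_force: [-0.1, -0.7, 6.9]
opening: 0.0189
```

>>> {"api": "apply_moves", "payload": {
  "increments": [
    [0,0,-2,0,0,0,0.5],
    [0,0,-3.5,0,0,0,0.5],
    [0,0,-3.5,0,0,0,0.5],
    [0,0,-3.5,0,0,0,0.5],
    [0,0,-3.5,0,0,0,0.5],
    [0,0,0,0,0,0,0.5],
    [0,0,0,0,0,0,0.5]
  ]
}}

```text
time_s: 5.48
ee_pos: [0.4572, 0.1557, 0.2413]
tcp_rot: [3.138, -0.007, 0.785]
ft_force: [-0.1, 0.3, -0.7]
opening: 0.019
```

```bash
python3 - <<'E'
from h import *
w=snap("wrist","w4");save(w,"w4",(200,130,240,180),3);print(get_state()["ee_pos"],get_state()["tcp_rot"],get_state()["ft_force"])
E
```

```text
[0.45566802 0.15524621 0.23874986] [ 3.14018293e+00 -2.57336025e-03  7.85112292e-01] [-0.54170168  0.82857833 -1.52820846]
```

View pics/w4.png

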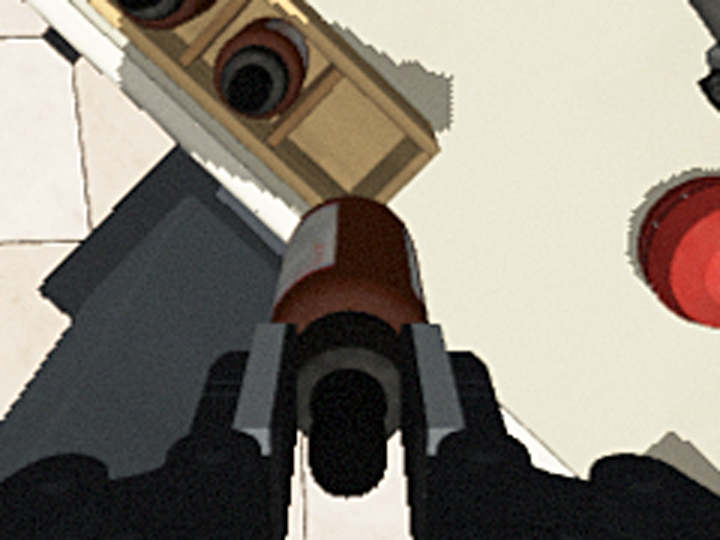

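>>> {"api": "apply_moves", "payload": {
  "increments": [
    [-2.12,2.4,0,0,0,0,0.5],
    [-2.12,2.4,0,0,0,0,0.5],
    [-2.12,2.4,0,0,0,0,0.5],
    [-2.12,2.4,0,0,0,0,0.5],
    [-2.12,2.4,0,0,0,0,0.5],
    [-2.12,2.4,0,0,0,0,0.5],
    [-2.12,2.4,0,0,0,0,0.5],
    [-2.12,2.4,0,0,0,0,0.5],
    [-2.12,2.4,0,0,0,0,0.5],
    [-2.12,2.4,0,0,0,0,0.5]
  ]
}}

```text
time_s: 6.37
ee_pos: [0.4732, -0.1656, 0.235]
tcp_rot: [-3.138, 0.001, 0.785]
ft_force: [0.8, -0.8, -0.5]
opening: 0.0184
```

>>> {"api": "apply_moves", "payload": {
  "increments": [
    [-2.12,2.4,0,0,0,0,0.5],
    [0,0,0,0,0,0,0.5],
    [0,0,0,0,0,0,0.5],
    [0,0,2,0,0,0,0.5],
    [0,0,2,0,0,0,0.5],
    [0,0,2,0,0,0,0.5],
    [0,0,0,0,0,0,0.5],
    [0,0,0,0,0,0,0.5]
  ]
}}

```text
time_s: 7.03
ee_pos: [0.475, -0.1946, 0.1751]
tcp_rot: [-3.136, 0.001, 0.786]
ft_force: [0.6, -1.7, -1.2]
opening: 0.0183
```

```bash
python3 - <<'E'
from h import *
w=snap("wrist","w5");save(w,"w5",(200,100,240,180),3);print(get_state()["ee_pos"],get_state()["tcp_rot"],get_state()["ft_force"])
own=[(49.5,72.5),(-49.5,72.5),(49.5,-72.5),(-49.5,-72.5),(0,23),(0,-23)]
c=np.array([.4548,-.1985]);a=.032;Rm=np.array([[np.cos(a),-np.sin(a)],[np.sin(a),np.cos(a)]])
P=np.c_[(np.array(own)/1000)@Rm.T+c,[.068]*4+[.046]*2]
print((proj(w,P)-[200,100])*3)
E
```

```text
[ 0.47627246 -0.19532404  0.1768256 ] [-3.13964465e+00  4.37535252e-04  7.86189207e-01] [-0.16175269 -0.30551306 -0.81944601]
[[237.71619731  45.21101875]
 [ 18.58704288 296.72568642]
 [594.87875322 382.76296891]
 [370.95828953 583.89380339]
 [260.86977766 269.94496911]
 [364.91206476 361.84379354]]
```

View pics/w5.png

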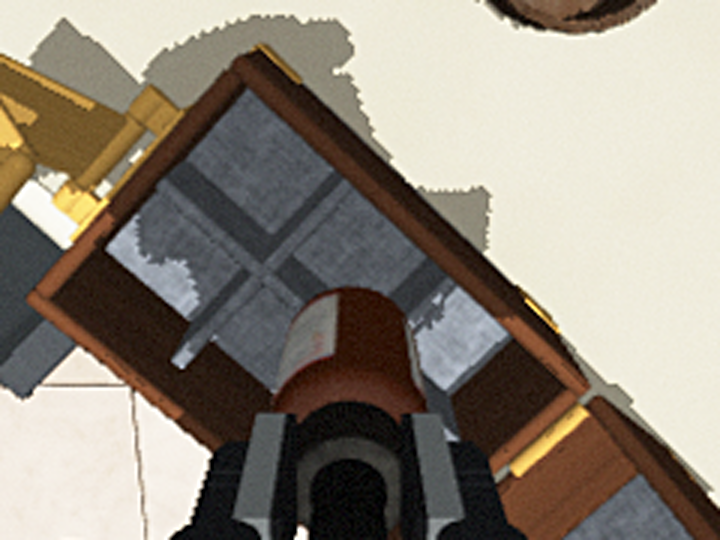

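>>> {"api": "apply_moves", "payload": {
  "increments": [
    [0,0,2.5,0,0,0,0.5],
    [0,0,2.5,0,0,0,0.5],
    [0,0,0,0,0,0,0.5],
    [0,0,0,0,0,0,0.5],
    [0,0,0,0,0,0,0.5]
  ]
}}

```text
time_s: 7.5
ee_pos: [0.478, -0.1969, 0.1292]
tcp_rot: [3.139, -0.001, 0.785]
ft_force: [0.4, -0.8, -0.3]
opening: 0.0184
```

```bash
python3 - <<'E'
from h import *
w=snap("wrist","w6");save(w,"w6",(160,80,320,240),2);print(get_state()["ee_pos"],get_state()["tcp_rot"],get_state()["ft_force"])
E
```

```text
[ 0.47830814 -0.19708194  0.12959395] [ 3.13829916e+00 -1.23329806e-03  7.85225539e-01] [ 0.19411893  0.23485399 -0.83968017]
```

View pics/w6.png

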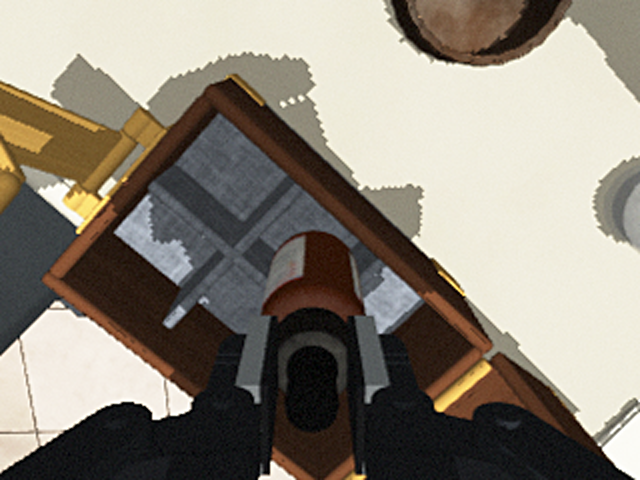

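>>> {"api": "apply_moves", "payload": {
  "increments": [
    [0,0,1.2,0,0,0,0.5],
    [0,0,1.2,0,0,0,0.5],
    [0,0,1.2,0,0,0,0.5],
    [0,0,0.8,0,0,0,0.5],
    [0,0,0,0,0,0,0.5],
    [0,0,0,0,0,0,0.5]
  ]
}}

```text
time_s: 8.05
ee_pos: [0.4759, -0.1962, 0.0821]
tcp_rot: [-3.139, 0.001, 0.785]
ft_force: [0.4, 1.0, -0.3]
opening: 0.0185
```

>>> {"api": "apply_moves", "payload": {
  "increments": [
    [0,0,0.4,0,0,0,0.5],
    [0,0,0,0,0,0,0.5],
    [0,0,0,0,0,0,3.5],
    [0,0,0,0,0,0,3.5],
    [0,0,0,0,0,0,3.5]
  ]
}}

```text
time_s: 8.47
ee_pos: [0.4767, -0.1965, 0.0793]
tcp_rot: [-3.142, -0.0, 0.785]
ft_force: [-0.5, 0.5, -0.3]
opening: 0.0349
```

>>> {"api": "apply_moves", "payload": {
  "increments": [
    [0,0,-3,0,0,0,3.5],
    [0,0,-3.5,0,0,0,3.5],
    [0,0,-3.5,0,0,0,3.5],
    [0,0,-3.5,0,0,0,3.5],
    [2.1,-2.49,0,0,0,0,4],
    [2.1,-2.49,0,0,0,0,4],
    [2.1,-2.49,0,0,0,0,4],
    [2.1,-2.49,0,0,0,0,4],
    [2.1,-2.49,0,0,0,0,4],
    [2.1,-2.49,0,0,0,0,4]
  ]
}}

```text
time_s: 9.3
ee_pos: [0.4597, -0.0004, 0.2144]
tcp_rot: [3.141, -0.0, 0.785]
ft_force: [0.4, 0.4, -0.6]
opening: 0.04
```

```bash
cat > chk.py <<'E'
from h import *
import sys
a=load("s0")["color"];s=snapshot("scene");b=s["color"]
d=cv2.absdiff(a,b).max(2)[258:340,200:300]>45
n,l,st,c=cv2.connectedComponentsWithStats(d.astype(np.uint8))
print("changed px",d.sum(),[(int(x[0])+200,int(x[1])+258,int(x[2]),int(x[3]),int(x[4])) for x in st[1:] if x[4]>8])
cv2.imwrite("pics/sc_last.png",b[:,:,::-1])
E
python3 chk.py
```

```text
changed px 236 [(289, 270, 11, 22, 157), (273, 275, 8, 16, 79)]
```

>>> {"api": "apply_moves", "payload": {
  "increments": [
    [2.32,-2.48,0,0,0,0,4],
    [2.32,-2.48,0,0,0,0,4],
    [2.32,-2.48,0,0,0,0,4],
    [2.32,-2.48,0,0,0,0,4],
    [2.32,-2.48,0,0,0,0,4],
    [2.32,-2.48,0,0,0,0,4],
    [0,0,0,0,0,0,4],
    [0,0,3.2,0,0,0,4],
    [0,0,3.2,0,0,0,4],
    [0,0,0,0,0,0,4]
  ]
}}

```text
time_s: 10.18
ee_pos: [0.4489, 0.1998, 0.1441]
tcp_rot: [-3.137, 0.011, 0.786]
ft_force: [-1.3, -1.0, -1.2]
opening: 0.0399
```

```bash
python3 - <<'E'
from h import *
w=snap("wrist","w7");print(get_state()["ee_pos"],get_state()["tcp_rot"])
# bulb darkness: look for darkest blob near expected bulb tip
for n,p in dict(b5=[.4545,.200,.105],b4=[.4525,.246,.105]).items():
    u,v=proj(w,[p])[0];g=w["color"].max(2).astype(np.uint8)
    x0,y0=int(u)-22,int(v)-22;sub=(g[y0:y0+44,x0:x0+44]<22).astype(np.uint8)
    k,l,st,c=cv2.connectedComponentsWithStats(sub);print(n,(u,v),[(c[i].round(1)+[x0,y0],st[i][2:].tolist()) for i in range(1,k) if st[i][4]>20])
E
```

```text
[0.450261   0.20018102 0.14673297] [-3.13822349  0.00807399  0.78520094]
b5 (np.float64(321.8069186606528), np.float64(219.06108282586752)) [(array([311.6, 200.6]), [12, 14, 40]), (array([332.9, 199.8]), [13, 11, 36]), (array([322.8, 215.9]), [20, 27, 413])]
b4 (np.float64(268.26895668698506), np.float64(172.98527238267533)) [(array([279.5, 153.7]), [27, 15, 100]), (array([272. , 170.6]), [23, 24, 419])]
```

>>> {"api": "apply_moves", "payload": {
  "increments": [
    [0,0,2.1,0,0,0,4],
    [0,0,2.1,0,0,0,4],
    [0,0,2.1,0,0,0,4],
    [0,0,0,0,0,0,4],
    [0,0,0,0,0,0,0.3],
    [0,0,0,0,0,0,0.3],
    [0,0,0,0,0,0,0.3],
    [0,0,0,0,0,0,0.3],
    [0,0,0,0,0,0,0.3],
    [0,0,0,0,0,0,0.3]
  ]
}}

```text
time_s: 11.07
ee_pos: [0.4557, 0.2024, 0.0897]
tcp_rot: [3.139, -0.004, 0.785]
ft_force: [0.4, -1.1, 6.4]
opening: 0.0096
```

>>> {"api": "apply_moves", "payload": {
  "increments": [
    [0,0,-2,0,0,0,0.3],
    [0,0,-3.6,0,0,0,0.3],
    [0,0,-3.6,0,0,0,0.3],
    [0,0,-3.6,0,0,0,0.3],
    [0,0,-3.6,0,0,0,0.3],
    [-2.49,2.22,0,0,0,0,0.3],
    [-2.49,2.22,0,0,0,0,0.3],
    [-2.49,2.22,0,0,0,0,0.3],
    [-2.49,2.22,0,0,0,0,0.3],
    [-2.49,2.22,0,0,0,0,0.3]
  ]
}}

```text
time_s: 11.9
ee_pos: [0.4435, 0.0342, 0.2519]
tcp_rot: [3.141, -0.001, 0.786]
ft_force: [1.0, -0.6, -0.9]
opening: 0.0092
```

>>> {"api": "apply_moves", "payload": {
  "increments": [
    [-2.49,2.22,0,0,0,0,0.3],
    [-2.49,2.22,0,0,0,0,0.3],
    [-2.49,2.22,0,0,0,0,0.3],
    [-2.49,2.22,0,0,0,0,0.3],
    [-2.49,2.22,0,0,0,0,0.3],
    [-2.49,2.22,0,0,0,0,0.3],
    [-2.49,2.22,0,0,0,0,0.3],
    [0,0,0,0,0,0,0.3],
    [0,0,0,0,0,0,0.3],
    [0,0,0,0,0,0,0.3]
  ]
}}

```text
time_s: 12.73
ee_pos: [0.4303, -0.1975, 0.2513]
tcp_rot: [-3.141, -0.001, 0.784]
ft_force: [0.6, 0.7, -0.1]
opening: 0.0096
```

```bash
python3 chk.py; python3 - <<'E'
from h import *
w=snap("wrist","w8");save(w,"w8",(160,80,320,300),2);print(get_state()["ee_pos"],get_state()["tcp_rot"],get_state()["ft_force"])
E
```

```text
changed px 164 [(273, 275, 8, 16, 79), (263, 282, 8, 16, 85)]
[ 0.43048928 -0.19675716  0.2512844 ] [-3.14118355e+00 -3.79772307e-04  7.86108192e-01] [-0.53143778  0.61642803 -0.49377889]
```

View pics/w8.png

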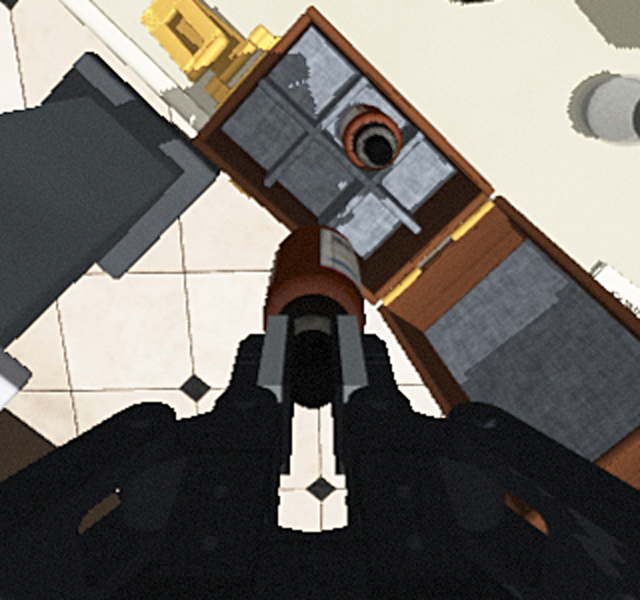

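```bash
python3 - <<'E'
from h import *
w=load("w8")
own=[(49.5,72.5),(-49.5,72.5),(49.5,-72.5),(-49.5,-72.5),(0,23),(0,-23)]
px=[(316,86),(258.5,150),(405,176),(347.5,230),(321.5,145),(345,171)]
z=[.068]*4+[.046]*2
P=np.array([ray(w,*p,h)[:2] for p,h in zip(px,z)]);O=np.array(own)/1000
a=.032;Rm=np.array([[np.cos(a),-np.sin(a)],[np.sin(a),np.cos(a)]])
print(P,"\ncentre per pt",P-O@Rm.T)
print("bulb",ray(w,160+375/2,80+147/2,.105))
E
```

```text
[[ 0.4982 -0.1293]
 [ 0.4065 -0.1313]
 [ 0.5021 -0.2684]
 [ 0.4105 -0.2708]
 [ 0.458  -0.1789]
 [ 0.4562 -0.221 ]] 
centre per pt [[ 0.45104495 -0.20334661]
 [ 0.45829426 -0.20217915]
 [ 0.45030574 -0.19752085]
 [ 0.45765505 -0.19675339]
 [ 0.45873587 -0.20188823]
 [ 0.45546413 -0.19801177]]
bulb [ 0.4746 -0.1968  0.105 ]
```

>>> {"api": "apply_moves", "payload": {
  "increments": [
    [-0.07,0.21,2.8,0,0,0,0.3],
    [0,0,2.9,0,0,0,0.3],
    [0,0,2.9,0,0,0,0.3],
    [0,0,2.9,0,0,0,0.3],
    [0,0,0,0,0,0,0.3],
    [0,0,0,0,0,0,0.3],
    [0,0,0,0,0,0,0.3],
    [0,0,0,0,0,0,0.3]
  ]
}}

```text
time_s: 13.5
ee_pos: [0.4332, -0.2002, 0.1388]
tcp_rot: [3.138, -0.001, 0.786]
ft_force: [0.7, -0.5, -0.3]
opening: 0.0097
```

>>> {"api": "apply_moves", "payload": {
  "increments": [
    [0,0,1.2,0,0,0,0.3],
    [0,0,1.2,0,0,0,0.3],
    [0,0,1.2,0,0,0,0.3],
    [0,0,1,0,0,0,0.3],
    [0,0,0,0,0,0,0.3],
    [0,0,0,0,0,0,0.3]
  ]
}}

```text
time_s: 14.0
ee_pos: [0.4315, -0.1998, 0.0897]
tcp_rot: [3.141, -0.0, 0.785]
ft_force: [2.5, -0.9, -2.7]
opening: 0.0094
```

>>> {"api": "apply_moves", "payload": {
  "increments": [
    [0,0,0.2,0,0,0,0.3],
    [0,0,0,0,0,0,3],
    [0,0,0,0,0,0,3],
    [0,0,0,0,0,0,3],
    [0,0,-2.5,0,0,0,3],
    [0,0,-3.5,0,0,0,3],
    [0,0,-3.5,0,0,0,3],
    [0,0,-3.5,0,0,0,3],
    [2.36,-2.15,0,0,0,0,4],
    [2.36,-2.15,0,0,0,0,4]
  ]
}}

```text
time_s: 14.83
ee_pos: [0.4363, -0.1372, 0.2219]
tcp_rot: [3.136, -0.002, 0.781]
ft_force: [0.0, 0.8, 0.4]
opening: 0.0399
```

>>> {"api": "apply_moves", "payload": {
  "increments": [
    [2.36,-2.15,0,0,0,0,4],
    [2.36,-2.15,0,0,0,0,4],
    [2.36,-2.15,0,0,0,0,4],
    [2.36,-2.15,0,0,0,0,4],
    [2.36,-2.15,0,0,0,0,4],
    [2.36,-2.15,0,0,0,0,4]
  ]
}}

```text
time_s: 15.33
ee_pos: [0.4429, 0.0567, 0.2183]
tcp_rot: [-3.142, 0.0, 0.785]
ft_force: [0.2, 0.3, -0.5]
opening: 0.0399
```

```bash
python3 chk.py; python3 - <<'E'
from h import *
w=snap("wrist","w9");save(w,"w9")
E
```

```text
changed px 474 [(281, 270, 19, 32, 316), (273, 275, 7, 16, 73), (263, 282, 8, 16, 85)]
```

Tray unmoved. On to bottle 4.

>>> {"api": "apply_moves", "payload": {
  "increments": [
    [2.36,-2.15,0,0,0,0,4],
    [2.36,-2.15,0,0,0,0,4],
    [2.36,-2.15,0,0,0,0,4],
    [2.36,-2.15,0,0,0,0,4],
    [2.36,-2.15,0,0,0,0,4],
    [2.36,-2.15,0,0,0,0,4],
    [0,0,2.5,0,0,0,4],
    [0,0,2.5,0,0,0,4],
    [0,0,0,0,0,0,4],
    [0,0,0,0,0,0,4]
  ]
}}

```text
time_s: 16.27
ee_pos: [0.451, 0.2453, 0.1666]
tcp_rot: [-3.14, 0.005, 0.785]
ft_force: [-0.2, -0.3, -0.6]
opening: 0.0399
```

```bash
cat > bulb.py <<'E'
from h import *
import sys
w=snap("wrist","wb");print(get_state()["ee_pos"],get_state()["tcp_rot"])
p=[float(sys.argv[1]),float(sys.argv[2]),.105]
u,v=proj(w,[p])[0];g=w["color"].max(2).astype(np.uint8)
x0,y0=int(u)-22,int(v)-22;sub=(g[y0:y0+44,x0:x0+44]<22).astype(np.uint8)
k,l,st,c=cv2.connectedComponentsWithStats(sub);print((u,v),[(c[i].round(1)+[x0,y0],st[i][2:].tolist()) for i in range(1,k) if st[i][4]>20])
E
python3 bulb.py .4525 .246
```

```text
[0.45234939 0.24581439 0.16829089] [-3.14137802e+00  1.47748615e-03  7.84329256e-01]
(np.float64(316.5712176724136), np.float64(211.22429248367564)) [(array([317.1, 192. ]), [27, 13, 92]), (array([317.1, 207. ]), [17, 23, 316])]
```

>>> {"api": "apply_moves", "payload": {
  "increments": [
    [0,0,2.7,0,0,0,4],
    [0,0,2.7,0,0,0,4],
    [0,0,2.7,0,0,0,4],
    [0,0,0,0,0,0,4],
    [0,0,0,0,0,0,0.3],
    [0,0,0,0,0,0,0.3],
    [0,0,0,0,0,0,0.3],
    [0,0,0,0,0,0,0.3],
    [0,0,0,0,0,0,0.3],
    [0,0,0,0,0,0,0.3]
  ]
}}

```text
time_s: 17.15
ee_pos: [0.4547, 0.2476, 0.0901]
tcp_rot: [3.14, -0.005, 0.785]
ft_force: [0.1, -0.6, 6.5]
opening: 0.0096
```

>>> {"api": "apply_moves", "payload": {
  "increments": [
    [0,0,-2,0,0,0,0.3],
    [0,0,-3.6,0,0,0,0.3],
    [0,0,-3.6,0,0,0,0.3],
    [0,0,-3.6,0,0,0,0.3],
    [0,0,-3.6,0,0,0,0.3],
    [-2.21,2.49,0,0,0,0,0.3],
    [-2.21,2.49,0,0,0,0,0.3],
    [-2.21,2.49,0,0,0,0,0.3],
    [-2.21,2.49,0,0,0,0,0.3],
    [-2.21,2.49,0,0,0,0,0.3]
  ]
}}

```text
time_s: 17.98
ee_pos: [0.4622, 0.0793, 0.2523]
tcp_rot: [3.14, -0.001, 0.786]
ft_force: [0.1, 0.2, -0.7]
opening: 0.0094
```

>>> {"api": "apply_moves", "payload": {
  "increments": [
    [-2.21,2.49,0,0,0,0,0.3],
    [-2.21,2.49,0,0,0,0,0.3],
    [-2.21,2.49,0,0,0,0,0.3],
    [-2.21,2.49,0,0,0,0,0.3],
    [-2.21,2.49,0,0,0,0,0.3],
    [-2.21,2.49,0,0,0,0,0.3],
    [-2.21,2.49,0,0,0,0,0.3],
    [0,0,0,0,0,0,0.3],
    [0,0,0,0,0,0,0.3],
    [0,0,0,0,0,0,0.3]
  ]
}}

```text
time_s: 18.82
ee_pos: [0.4759, -0.1518, 0.2515]
tcp_rot: [-3.141, -0.001, 0.784]
ft_force: [0.3, -0.0, -0.1]
opening: 0.0097
```

>>> {"api": "apply_moves", "payload": {
  "increments": [
    [0,0,2.8,0,0,0,0.3],
    [0,0,2.9,0,0,0,0.3],
    [0,0,2.9,0,0,0,0.3],
    [0,0,2.9,0,0,0,0.3],
    [0,0,0,0,0,0,0.3],
    [0,0,0,0,0,0,0.3],
    [0,0,0,0,0,0,0.3],
    [0,0,0,0,0,0,0.3]
  ]
}}

```text
time_s: 19.48
ee_pos: [0.4779, -0.1522, 0.1389]
tcp_rot: [3.138, -0.002, 0.786]
ft_force: [0.0, 0.7, -0.2]
opening: 0.0091
```

>>> {"api": "apply_moves", "payload": {
  "increments": [
    [0,0.1,1.2,0,0,0,0.3],
    [0,0,1.2,0,0,0,0.3],
    [0,0,1.2,0,0,0,0.3],
    [0,0,1,0,0,0,0.3],
    [0,0,0,0,0,0,0.3],
    [0,0,0,0,0,0,0.3]
  ]
}}

```text
time_s: 19.98
ee_pos: [0.4765, -0.1529, 0.0893]
tcp_rot: [-3.141, 0.0, 0.785]
ft_force: [0.9, -0.2, -0.1]
opening: 0.0095
```

>>> {"api": "apply_moves", "payload": {
  "increments": [
    [0,0,0.2,0,0,0,0.3],
    [0,0,0,0,0,0,3],
    [0,0,0,0,0,0,3],
    [0,0,0,0,0,0,3],
    [0,0,-2.5,0,0,0,3],
    [0,0,-3.5,0,0,0,3],
    [0,0,-3.5,0,0,0,3],
    [0,0,-3.5,0,0,0,3],
    [2.25,-2.47,0,0,0,0,4],
    [2.25,-2.47,0,0,0,0,4]
  ]
}}

```text
time_s: 20.82
ee_pos: [0.4757, -0.0871, 0.2211]
tcp_rot: [3.137, -0.003, 0.781]
ft_force: [0.4, -0.0, -0.9]
opening: 0.04
```

>>> {"api": "apply_moves", "payload": {
  "increments": [
    [2.25,-2.47,0,0,0,0,4],
    [2.25,-2.47,0,0,0,0,4],
    [2.25,-2.47,0,0,0,0,4],
    [2.25,-2.47,0,0,0,0,4]
  ]
}}

```text
time_s: 21.15
ee_pos: [0.4667, 0.0488, 0.2174]
tcp_rot: [-3.141, 0.001, 0.784]
ft_force: [0.7, 0.2, 0.0]
opening: 0.0401
```

```bash
python3 chk.py
```

```text
changed px 603 [(281, 265, 19, 35, 362), (273, 275, 7, 9, 46), (263, 282, 8, 16, 85), (274, 285, 6, 6, 20), (251, 289, 10, 16, 90)]
```

>>> {"api": "apply_moves", "payload": {
  "increments": [
    [2.25,-2.47,0,0,0,0,4],
    [2.25,-2.47,0,0,0,0,4],
    [2.25,-2.47,0,0,0,0,4],
    [2.25,-2.47,0,0,0,0,4],
    [2.25,-2.47,0,0,0,0,4],
    [2.25,-2.47,0,0,0,0,4],
    [2.25,-2.47,0,0,0,0,4],
    [2.25,-2.47,0,0,0,0,4],
    [2.25,-2.47,0,0,0,0,4],
    [2.25,-2.47,0,0,0,0,4]
  ]
}}

```text
time_s: 22.03
ee_pos: [0.4516, 0.3823, 0.2171]
tcp_rot: [-3.141, 0.002, 0.785]
ft_force: [0.3, 0.1, 0.6]
opening: 0.0401
```

>>> {"api": "apply_moves", "payload": {
  "increments": [
    [0,0,2.5,0,0,0,4],
    [0,0,2.5,0,0,0,4],
    [0,0,0,0,0,0,4],
    [0,0,0,0,0,0,4],
    [0,0,0,0,0,0,4]
  ]
}}

```text
time_s: 22.45
ee_pos: [0.4524, 0.3808, 0.1685]
tcp_rot: [-3.142, 0.0, 0.784]
ft_force: [0.9, 0.8, 0.7]
opening: 0.0399
```

```bash
python3 bulb.py .4515 .381
```

```text
[0.45296708 0.3812015  0.16954912] [ 3.14138028e+00 -1.71907018e-03  7.84268649e-01]
(np.float64(314.75729106418146), np.float64(213.29180326679716)) [(array([321.6, 194.4]), [8, 11, 27]), (array([310.8, 207. ]), [17, 23, 310])]
```

>>> {"api": "apply_moves", "payload": {
  "increments": [
    [0,-0.25,2.7,0,0,0,4],
    [0,0,2.7,0,0,0,4],
    [0,0,2.7,0,0,0,4],
    [0,0,0,0,0,0,4],
    [0,0,0,0,0,0,0.3],
    [0,0,0,0,0,0,0.3],
    [0,0,0,0,0,0,0.3],
    [0,0,0,0,0,0,0.3],
    [0,0,0,0,0,0,0.3],
    [0,0,0,0,0,0,0.3]
  ]
}}

```text
time_s: 23.33
ee_pos: [0.452, 0.3843, 0.0901]
tcp_rot: [3.141, -0.005, 0.785]
ft_force: [-0.3, -0.0, 6.6]
opening: 0.0094
```

>>> {"api": "apply_moves", "payload": {
  "increments": [
    [0,0,-2,0,0,0,0.3],
    [0,0,-3.6,0,0,0,0.3],
    [0,0,-3.6,0,0,0,0.3],
    [0,0,-3.6,0,0,0,0.3],
    [0,0,-3.6,0,0,0,0.3],
    [-2.46,2.29,0,0,0,0,0.3],
    [-2.46,2.29,0,0,0,0,0.3],
    [-2.46,2.29,0,0,0,0,0.3],
    [-2.46,2.29,0,0,0,0,0.3],
    [-2.46,2.29,0,0,0,0,0.3]
  ]
}}

```text
time_s: 24.17
ee_pos: [0.4439, 0.2137, 0.2519]
tcp_rot: [3.141, -0.001, 0.786]
ft_force: [0.2, -0.0, 0.1]
opening: 0.0095
```

>>> {"api": "apply_moves", "payload": {
  "increments": [
    [-2.46,2.29,0,0,0,0,0.3],
    [-2.46,2.29,0,0,0,0,0.3],
    [-2.46,2.29,0,0,0,0,0.3],
    [-2.46,2.29,0,0,0,0,0.3],
    [-2.46,2.29,0,0,0,0,0.3],
    [-2.46,2.29,0,0,0,0,0.3],
    [-2.46,2.29,0,0,0,0,0.3],
    [-2.46,2.29,0,0,0,0,0.3],
    [-2.46,2.29,0,0,0,0,0.3],
    [-2.46,2.29,0,0,0,0,0.3]
  ]
}}

```text
time_s: 25.0
ee_pos: [0.4317, -0.1225, 0.252]
tcp_rot: [3.14, -0.001, 0.785]
ft_force: [0.8, 0.4, -0.9]
opening: 0.0096
```

>>> {"api": "apply_moves", "payload": {
  "increments": [
    [-2.46,2.29,0,0,0,0,0.3],
    [0,0,0,0,0,0,0.3],
    [0,0,0,0,0,0,0.3],
    [0,0,0,0,0,0,0.3],
    [0,0,0,0,0,0,0.3]
  ]
}}

```text
time_s: 25.42
ee_pos: [0.4309, -0.1534, 0.2513]
tcp_rot: [-3.141, -0.0, 0.786]
ft_force: [-0.0, 1.5, -0.8]
opening: 0.0096
```

>>> {"api": "apply_moves", "payload": {
  "increments": [
    [0,0.05,2.8,0,0,0,0.3],
    [0,0,2.9,0,0,0,0.3],
    [0,0,2.9,0,0,0,0.3],
    [0,0,2.9,0,0,0,0.3],
    [0,0,0,0,0,0,0.3],
    [0,0,0,0,0,0,0.3],
    [0,0,0,0,0,0,0.3],
    [0,0,0,0,0,0,0.3]
  ]
}}

```text
time_s: 26.08
ee_pos: [0.4331, -0.155, 0.1388]
tcp_rot: [3.138, -0.002, 0.786]
ft_force: [-0.0, 0.5, -0.0]
opening: 0.0097
```

>>> {"api": "apply_moves", "payload": {
  "increments": [
    [0,0,1.2,0,0,0,0.3],
    [0,0,1.2,0,0,0,0.3],
    [0,0,1.2,0,0,0,0.3],
    [0,0,1,0,0,0,0.3],
    [0,0,0,0,0,0,0.3],
    [0,0,0,0,0,0,0.3]
  ]
}}

```text
time_s: 26.58
ee_pos: [0.4318, -0.1551, 0.0911]
tcp_rot: [3.141, -0.0, 0.785]
ft_force: [-0.5, -0.6, -1.1]
opening: 0.0094
```

>>> {"api": "apply_moves", "payload": {
  "increments": [
    [0,0,0.4,0,0,0,0.3],
    [0,0,0,0,0,0,3],
    [0,0,0,0,0,0,3],
    [0,0,0,0,0,0,3],
    [0,0,-2.5,0,0,0,3],
    [0,0,-3.5,0,0,0,3],
    [0,0,-3.5,0,0,0,3],
    [0,0,-3.5,0,0,0,3],
    [0,0,-3.5,0,0,0,3],
    [0,0,-3.5,0,0,0,3]
  ]
}}

```text
time_s: 27.42
ee_pos: [0.4307, -0.1546, 0.2879]
tcp_rot: [-3.142, 0.0, 0.785]
ft_force: [1.1, -0.3, -0.2]
opening: 0.0296
```

>>> {"api": "apply_moves", "payload": {
  "increments": [
    [0,0,-1.5,0,0,0.11,1],
    [0,0,-1.5,0,0,0.11,0],
    [0,0,0,0,0,0.11,0],
    [0,0,0,0,0,0.11,0],
    [0,0,0,0,0,0.11,0],
    [0,0,0,0,0,0.11,0],
    [0,0,0,0,0,0.11,0],
    [0,0,0,0,0,0,0],
    [0,0,0,0,0,0,0]
  ]
}}

```text
time_s: 28.17
ee_pos: [0.4311, -0.1547, 0.3161]
tcp_rot: [-3.141, 0.0, 0.018]
ft_force: [-0.2, -0.2, 0.2]
opening: 0.0005
```

```bash
python3 - <<'E'
from h import *
w=snap("wrist","w10");save(w,"w10");s=get_state();print(s["ee_pos"],s["tcp_rot"])
w1=load("w1");print(ray(w1,537,292,.072),ray(w1,525,340,.048),ray(w1,575,190,.12))
E
```

```text
[ 0.43111343 -0.15477178  0.31614608] [-3.14146829e+00  2.42654458e-04  1.79740806e-02]
[ 0.5134 -0.5329  0.072 ] [ 0.4517 -0.6262  0.048 ] [ 0.6123 -0.3919  0.12  ]
```

View pics/w10.png

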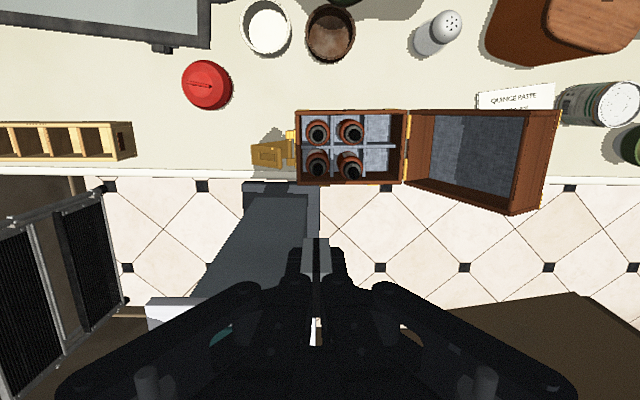

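```bash
python3 - <<'E'
from h import *
s=load("s0");w=load("w1");v=load("w10")
print(ray(s,358,208,0),ray(s,365,208,0))
print("base near",ray(w,497,180,0),ray(w,510,152,0))
# lid top centre triangulate from w1 (605,215) & w10 (600,20)
def d(s,u,v): 
    x=s["pose"][:3,:3]@np.array([(u-s["cx"])/s["fx"],-(v-s["cy"])/s["fy"],-1]);return x/np.linalg.norm(x)
a,b=d(w,610,215),d(v,592,18);p,q=w["pose"][:3,3],v["pose"][:3,3]
A=np.stack([a,-b],1);t=np.linalg.lstsq(A,q-p,rcond=None)[0];print(p+a*t[0],q+b*t[1])
# lid edge, open
print("free edge", ray(v,560,110,.174),ray(v,508,215,.174))
E
```

```text
[ 0.5902 -0.3892  0.    ] [ 0.5704 -0.4143  0.    ]
base near [ 0.5888 -0.3938  0.    ] [ 0.6277 -0.3712  0.    ]
[ 0.57013106 -0.33319386  0.23261886] [ 0.56672854 -0.33705808  0.23488694]
free edge [ 0.5077 -0.3798  0.174 ] [ 0.4032 -0.3537  0.174 ]
```

>>> {"api": "apply_moves", "payload": {
  "increments": [
    [0.04,3.17,0,0,0,0,0],
    [0.04,3.17,0,0,0,0,0],
    [0.04,3.17,0,0,0,0,0],
    [0.04,3.17,0,0,0,0,0],
    [0.04,3.17,0,0,0,0,0],
    [0.04,3.17,0,0,0,0,0],
    [0.04,3.17,0,0,0,0,0],
    [0.04,3.17,0,0,0,0,0],
    [0.04,3.17,0,0,0,0,0]
  ]
}}

```text
time_s: 28.97
ee_pos: [0.4389, -0.4416, 0.316]
tcp_rot: [-3.141, 0.0, 0.017]
ft_force: [0.6, 0.4, -0.0]
opening: 0.0002
```

>>> {"api": "apply_moves", "payload": {
  "increments": [
    [0,0,0,0,0,-0.111,0],
    [0,0,0,0,0,-0.111,0],
    [0,0,0,0,0,-0.111,0],
    [0,0,0,0,0,-0.111,0],
    [0,0,0,0,0,-0.111,0],
    [0,0,0,0,0,-0.111,0],
    [0,0,0,0,0,-0.111,0],
    [0,0,0,0,0,-0.111,0],
    [0,0,0,0,0,-0.111,0],
    [0,0,0,0,0,-0.111,0]
  ]
}}

```text
time_s: 29.8
ee_pos: [0.4391, -0.44, 0.316]
tcp_rot: [-3.141, -0.0, 1.133]
ft_force: [0.6, -0.8, -0.6]
opening: -0.0
```

>>> {"api": "apply_moves", "payload": {
  "increments": [
    [0,0,0,0,0,-0.111,0],
    [0,0,0,0,0,-0.111,0],
    [0,0,0,0,0,-0.111,0],
    [0,0,0,0,0,-0.111,0],
    [0,0,3.4,0,0,0,0],
    [0,0,3.4,0,0,0,0],
    [0,0,3.4,0,0,0,0],
    [0,0,3.4,0,0,0,0],
    [0,0,3.4,0,0,0,0],
    [0,0,0,0,0,0,0]
  ]
}}

```text
time_s: 30.63
ee_pos: [0.435, -0.4356, 0.1376]
tcp_rot: [-3.132, -0.011, 1.571]
ft_force: [-1.4, 2.5, -0.2]
opening: -0.0
```

>>> {"api": "apply_moves", "payload": {
  "increments": [
    [0,0,0,0,0,0,0],
    [0,0,0,0,0,0,0]
  ]
}}

```text
time_s: 30.8
ee_pos: [0.4399, -0.4409, 0.1481]
tcp_rot: [3.14, 0.002, 1.57]
ft_force: [-0.2, 0.0, 0.2]
opening: -0.0001
```

>>> {"api": "apply_moves", "payload": {
  "increments": [
    [1.5,0,0,0,0,0,0],
    [1.5,0,0,0,0,0,0],
    [1.5,0,-0.4,0,0,0,0],
    [1.3,0,-0.4,0,0,0,0],
    [1.3,0,-0.4,0,0,0,0],
    [1.3,0,-0.4,0,0,0,0],
    [1.3,0,-0.4,0,0,0,0]
  ]
}}

```text
time_s: 31.38
ee_pos: [0.4413, -0.3448, 0.1712]
tcp_rot: [3.135, 0.008, 1.57]
ft_force: [-0.8, -4.6, 3.5]
opening: 0.0005
```

>>> {"api": "apply_moves", "payload": {
  "increments": [
    [1.3,0,-0.2,0,0,0,0],
    [1.3,0,0,0,0,0,0],
    [1.3,0,0,0,0,0,0],
    [1.3,0,0,0,0,0,0]
  ]
}}

```text
time_s: 31.72
ee_pos: [0.4414, -0.2923, 0.1729]
tcp_rot: [3.135, 0.007, 1.57]
ft_force: [0.3, -4.9, 7.2]
opening: -0.0
```

>>> {"api": "apply_moves", "payload": {
  "increments": [
    [1.3,0,0,0,0,0,0],
    [1.3,0,0,0,0,0,0],
    [0,0,0,0,0,0,0],
    [0,0,0,0,0,0,0],
    [0,0,0,0,0,0,0],
    [0,0,0,0,0,0,0]
  ]
}}

```text
time_s: 32.22
ee_pos: [0.4392, -0.2649, 0.168]
tcp_rot: [-3.141, -0.0, 1.569]
ft_force: [0.1, -0.2, 0.3]
opening: -0.0001
```

```bash
python3 - <<'E'
from h import *
a=load("s0")["color"];s=snap("scene","s5");save(s,"s5",(290,160,160,120),5);print(get_state()["ee_pos"],get_state()["ft_force"])
E
```

```text
[ 0.43920846 -0.26506082  0.16794496] [ 1.22007975 -0.53953316  0.03022999]
```

>>> {"api": "apply_moves", "payload": {
  "increments": [
    [0,0,-3.3,0,0,0,0],
    [0,0,-3.3,0,0,0,0],
    [0,0,-3.3,0,0,0,0],
    [0,0,-3.3,0,0,0,0],
    [3.06,0.15,0,0,0,0,0],
    [3.06,0.15,0,0,0,0,0],
    [3.06,0.15,0,0,0,0,0],
    [3.06,0.15,0,0,0,0,0],
    [3.06,0.15,0,0,0,0,0],
    [3.06,0.15,0,0,0,0,0]
  ]
}}

```text
time_s: 33.1
ee_pos: [0.4486, -0.0805, 0.3]
tcp_rot: [-3.141, -0.0, 1.568]
ft_force: [0.8, 0.8, -0.4]
opening: 0.0004
```

>>> {"api": "apply_moves", "payload": {
  "increments": [
    [3.06,0.15,0,0,0,0,0],
    [3.06,0.15,0,0,0,0,0],
    [0,0,0,0,0,0,0],
    [0,0,0,0,0,0,0],
    [0,0,0,0,0,0,0],
    [0,0,0,0,0,0,0],
    [0,0,0,0,0,0,0],
    [0,0,0,0,0,0,0],
    [0,0,0,0,0,0,0],
    [0,0,0,0,0,0,0]
  ]
}}

```text
time_s: 33.93
ee_pos: [0.4519, -0.0208, 0.3003]
tcp_rot: [-3.142, 0.0, 1.568]
ft_force: [0.7, -0.6, 0.9]
opening: -0.0004
```

>>> {"api": "apply_moves", "payload": {
  "increments": [
    [0,0,0,0,0,0,0],
    [0,0,0,0,0,0,0],
    [0,0,0,0,0,0,0],
    [0,0,0,0,0,0,0],
    [0,0,0,0,0,0,0],
    [0,0,0,0,0,0,0],
    [0,0,0,0,0,0,0],
    [0,0,0,0,0,0,0],
    [0,0,0,0,0,0,0],
    [0,0,0,0,0,0,0]
  ]
}}

```text
time_s: 34.77
ee_pos: [0.4519, -0.0202, 0.3003]
tcp_rot: [3.142, -0.0, 1.569]
ft_force: [-0.1, 0.6, 0.5]
opening: 0.0006
```

```bash
python3 - <<'E'
from h import *
s=snap("wrist","w11");save(s,"w11");print(get_state()["ee_pos"],get_state()["ft_force"])
E
```

```text
[ 0.45186866 -0.0202207   0.30030141] [ 5.50000233e-04 -6.92823849e-01 -4.47017844e-01]
```

View pics/w11.png

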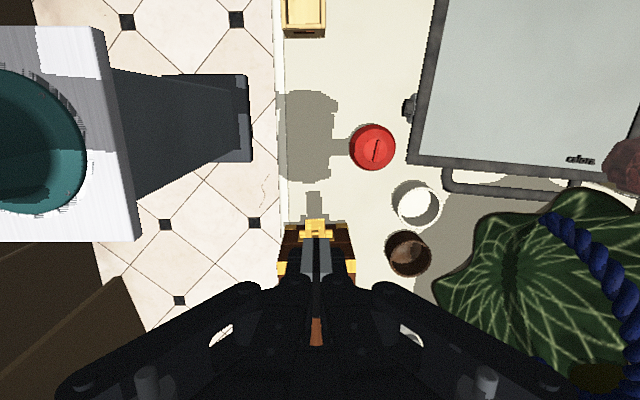

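```bash
python3 - <<'E'
from h import *
s=load("w11")
print(proj(s,[[.451,-.0775,.107],[.4524,-.1155,.136],[.4526,-.1275,.118],[.4526,-.1275,.068],[.452,-.118,.055],[.452,-.118,.121]]))
save(s,"w11c",(270,190,100,90),6)
E
```

```text
[[314.9035537  219.78422051]
 [316.08402089 259.26235331]
 [316.23175476 260.66520908]
 [316.17343426 242.73411999]
 [315.74056665 232.68728575]
 [315.74270873 254.96602297]]
```

View pics/w11c.png

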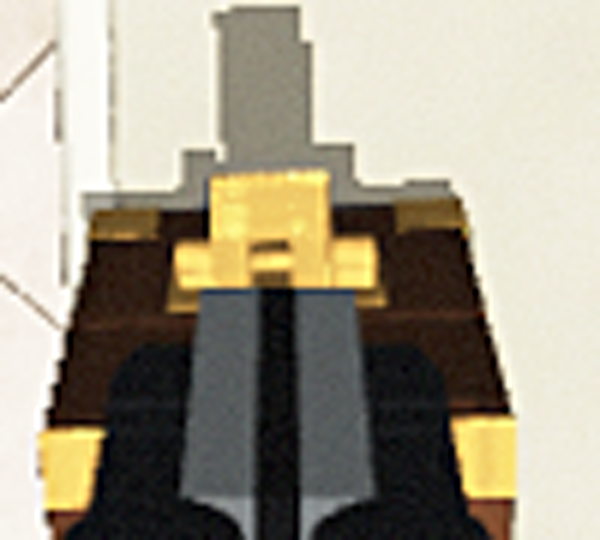

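>>> {"api": "apply_moves", "payload": {
  "increments": [
    [0,0,3.4,0,0,0,0],
    [0,0,3.4,0,0,0,0],
    [0,0,3.4,0,0,0,0],
    [0,0,3.4,0,0,0,0],
    [0,0,3.4,0,0,0,0],
    [0,0,3.4,0,0,0,0],
    [0,0,0,0,0,0,0],
    [0,0,0,0,0,0,0],
    [0,0,0,0,0,0,0]
  ]
}}

```text
time_s: 35.57
ee_pos: [0.4532, -0.0204, 0.0979]
tcp_rot: [3.14, 0.0, 1.569]
ft_force: [-0.2, 0.2, 0.3]
opening: 0.0003
```

>>> {"api": "apply_moves", "payload": {
  "increments": [
    [-1.5,0,0,0,0,0,0],
    [-1.5,0,0,0,0,0,0],
    [-1,0,0,0,0,0,0],
    [-1,0,0,0,0,0,0],
    [-0.8,0,0,0,0,0,0],
    [-0.8,0,0,0,0,0,0],
    [-0.6,0,0,0,0,0,0],
    [0,0,0,0,0,0,0],
    [0,0,0,0,0,0,0]
  ]
}}

```text
time_s: 36.32
ee_pos: [0.4516, -0.0925, 0.0962]
tcp_rot: [-3.141, -0.0, 1.568]
ft_force: [-0.6, -0.4, 0.1]
opening: 0.0002
```

>>> {"api": "apply_moves", "payload": {
  "increments": [
    [-0.6,0,0,0,0,0,0],
    [0,0,0,0,0,0,0],
    [0,0,0,0,0,0,0],
    [2,0,0,0,0,0,0],
    [3,0,0,0,0,0,0],
    [3,0,-1,0,0,0,0],
    [0,0,-3.5,0,0,0,0],
    [0,0,-3.5,0,0,0,0],
    [0,0,-3.5,0,0,0,0],
    [0,0,-3.5,0,0,0,0]
  ]
}}

```text
time_s: 37.15
ee_pos: [0.4513, -0.0175, 0.2476]
tcp_rot: [-3.141, -0.0, 1.57]
ft_force: [0.9, -0.3, 0.1]
opening: 0.0001
```

>>> {"api": "apply_moves", "payload": {
  "increments": [
    [3.4,0,-1.5,0,0,0,0],
    [3.4,0,-1.5,0,0,0,0],
    [3.4,0,0,0,0,0,0],
    [3.4,0,0,0,0,0,0],
    [3.4,0,0,0,0,0,0],
    [0,0,0,0,0,0,0],
    [0,0,0,0,0,0,0],
    [0,0,0,0,0,0,0]
  ]
}}

```text
time_s: 37.82
ee_pos: [0.4519, 0.1516, 0.276]
tcp_rot: [-3.141, 0.001, 1.57]
ft_force: [1.0, -1.0, -0.1]
opening: 0.0003
```

```bash
python3 - <<'E'
from h import *
w=snap("wrist","w12");s=snap("scene","s6");print(get_state()["ee_pos"],get_state()["ft_force"])
P=[[.4538,-.165,.122],[.452,-.118,.121],[.4526,-.1275,.118],[.451,-.0775,.107]]
print(proj(w,P).round(),proj(s,P).round())
f=lambda s,P,k:(lambda u,v:cv2.resize(s["color"][max(0,v-35):v+35,u-50:u+50,::-1],(400*2,280)))(*[int(q) for q in proj(s,[P])[0]])
cv2.imwrite("pics/fin.png",np.vstack([cv2.resize(w["color"][200:400,170:470,::-1],(450,300)),cv2.resize(s["color"][180:280,290:440,::-1],(450,300))]))
E
```

```text
[0.45206121 0.15078854 0.27604095] [-0.02420936 -0.3008365   0.04916852]
[[317. 408.]
 [316. 381.]
 [316. 384.]
 [315. 348.]] [[342. 231.]
 [333. 237.]
 [335. 236.]
 [325. 245.]]
```

View pics/fin.png

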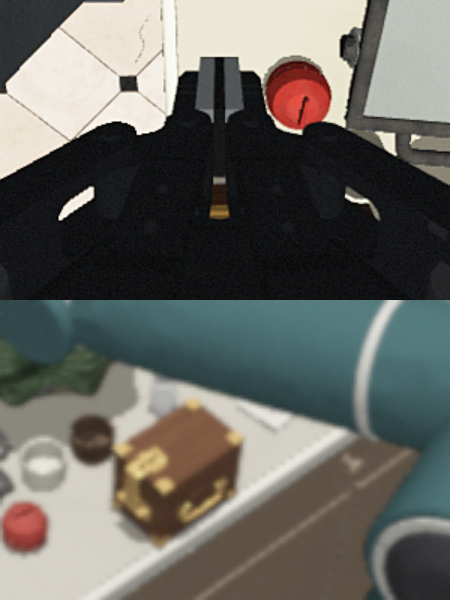

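The pictured leaf tip (342,230) and corner (333,237) agree with the predicted home position. I'll confirm that the hasp is seated with a light touch on the leaf.

>>> {"api": "apply_moves", "payload": {
  "increments": [
    [-3.08,0,0,0,0,0,0],
    [-3.08,0,0,0,0,0,0],
    [-3.08,0,0,0,0,0,0],
    [-3.08,0,0,0,0,0,0],
    [-3.08,0,0,0,0,0,0],
    [-3.08,0,0,0,0,0,0],
    [-3.08,0,0,0,0,0,0],
    [-3.08,0,0,0,0,0,0],
    [-3.08,0,0,0,0,0,0]
  ]
}}

```text
time_s: 38.67
ee_pos: [0.4507, -0.1283, 0.2764]
tcp_rot: [3.141, 0.0, 1.566]
ft_force: [0.2, 0.5, 0.3]
opening: 0.0003
```

>>> {"api": "apply_moves", "payload": {
  "increments": [
    [0,0,3,0,0,0,0],
    [0,0,3,0,0,0,0],
    [0,0,3,0,0,0,0],
    [0,0,3,0,0,0,0],
    [0,0,2,0,0,0,0],
    [0,0,0,0,0,0,0],
    [0,0,0,0,0,0,0],
    [0,0,0,0,0,0,0],
    [0,0,0,0,0,0,0]
  ]
}}

```text
time_s: 39.42
ee_pos: [0.4532, -0.1264, 0.1385]
tcp_rot: [3.138, 0.001, 1.568]
ft_force: [0.4, 0.2, 0.3]
opening: 0.0
```

>>> {"api": "apply_moves", "payload": {
  "increments": [
    [0,0,0.4,0,0,0,0],
    [0,0,0.4,0,0,0,0],
    [0,0,0,0,0,0,0],
    [0,0,0,0,0,0,0],
    [0,0,0,0,0,0,0]
  ]
}}

```text
time_s: 39.83
ee_pos: [0.4517, -0.1254, 0.1283]
tcp_rot: [3.142, 0.0, 1.569]
ft_force: [0.6, 1.0, 0.3]
opening: 0.0001
```

>>> {"api": "apply_moves", "payload": {
  "increments": [
    [0,0,0.5,0,0,0,0],
    [0,0,0,0,0,0,0],
    [0,0,0,0,0,0,0],
    [0,0,0,0,0,0,0]
  ]
}}

```text
time_s: 40.17
ee_pos: [0.4516, -0.1254, 0.1231]
tcp_rot: [-3.141, -0.0, 1.569]
ft_force: [0.2, 0.6, 0.3]
opening: 0.0
```

>>> {"api": "apply_moves", "payload": {
  "increments": [
    [0,0,0.3,0,0,0,0],
    [0,0,0,0,0,0,0],
    [0,0,0,0,0,0,0],
    [0,0,0,0,0,0,0]
  ]
}}

```text
time_s: 40.5
ee_pos: [0.4523, -0.1257, 0.121]
tcp_rot: [3.14, 0.0, 1.569]
ft_force: [-0.4, 0.3, 5.6]
opening: -0.0001
```

>>> {"api": "apply_moves", "payload": {
  "increments": [
    [0,0,0.2,0,0,0,0],
    [0,0,0,0,0,0,0],
    [0,0,0,0,0,0,0],
    [0,0,0,0,0,0,0]
  ]
}}

```text
time_s: 40.83
ee_pos: [0.4525, -0.1257, 0.1209]
tcp_rot: [3.14, 0.0, 1.569]
ft_force: [-6.1, 2.0, 16.3]
opening: -0.0001
```

>>> {"api": "apply_moves", "payload": {
  "increments": [
    [0,0,-1,0,0,0,0],
    [0,0,-3,0,0,0,0],
    [0,0,-3.5,0,0,0,0],
    [0,0,-3.5,0,0,0,0],
    [0,0,-3.5,0,0,0,0],
    [0,0,-1,0,0,0,0],
    [0,0,0,0,0,0,0],
    [0,0,0,0,0,0,0],
    [0,0,0,0,0,0,0],
    [0,0,0,0,0,0,0]
  ]
}}

```text
time_s: 41.67
ee_pos: [0.4503, -0.125, 0.2705]
tcp_rot: [-3.137, -0.001, 1.569]
ft_force: [-0.3, -0.2, 0.1]
opening: 0.0001
```

```bash
python3 - <<'E'
from h import *
s=get_state();print(s["ee_pos"],s["ft_force"])
n=snapshot("scene");o=load("s6")
# compare lid/hasp region before and after the touch
print("changed px on case", (cv2.absdiff(n["color"],o["color"]).max(2)[212:250,325:372]>45).sum())
sign_off()
E
```

```text
[ 0.45026093 -0.12497857  0.27052644] [-0.29534615 -0.22718203  0.09327588]
changed px on case 324
the job is handed in; nothing more can be done
```

I moved all four bottles that were in the delivery tray into separate cells of the travel case. Then I pushed the lid shut, swung the hasp home and handed the job in at about 42 s.

- **Bottles:** the wrist picture taken before closing showed all four standing in their cells.
- **Lid and hasp:** the scene picture after closing showed the lid shut and the leaf lying on it, at the pixels predicted for the home position. A light touch met firm contact at z = 0.121 m, which is the shut lid plus the leaf's 3 mm thickness.
- **Robot at sign-off:** the gripper was about 15 cm clear of the case, with no measurable contact force.
- **Inconclusive check:** comparing the case area of the scene picture before and after the touch gave 324 changed pixels. The arm was then over the case, so the arm and its shadow probably explain it, but I did not look into it further.
- **First bottle:** it was lifted by its collar rather than its bulb. It still showed upright in its cell in the pre-closing picture.
- **Bystanders:** I saw no contact with any of them, but I did not measure their positions again at the end.

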